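Latch the filter hatch with its wing knob

TASK

The bench air filter has been serviced and its blue hatch was left standing open. Swing the hatch down onto its rubber seal, press it down at the black wing knob just firmly enough that the hidden tongue clears the inner frame (well short of squashing the seal, whose height differs from unit to unit: go by force), and turn the knob a quarter turn clockwise as far as it goes, never forcing it, so that the tongue holds the hatch shut on the squeezed seal when you let go. Leave the bottles and pots where they stand.

Things in the scene. Friction and masses are not known exactly. Their poses are not given: they have to be found in the camera images.
- filter_unit: grey sheet-metal filter housing fixed on the table, 240 (x) x 200 (y) x 85 mm high, louvred, with a blue hatch on top. Origin: centre of its underside; its x axis points from the front (knob side) to the rear (hinge side), z up. The hatch's hinge line runs along its y at x = +65, z = +92 mm
- hatch (a joint): hatch angle in rad about the hinge line; 0 = level, grows as the front edge rises (opens). Blue plate 180 (x) x 196 (y) x 8 mm, its middle plane through the hinge line, front edge 183 mm from the hinge line. The stiff hinge (about 0.3 N m) keeps it where it is left. It first touches the seal somewhere between 0.005 and 0.09 rad, differing from unit to unit
- knob (a joint): angle of the wing knob in rad, turning clockwise seen from above: at 0 the wing lies along the hatch's width (y) and the tongue is clear of the frame; 1.57 (end stop) has the wing pointing front to back, the tongue fully behind the frame's front edge. Needs about 0.1 N m; the tongue meets the frame's edge from about 0.4 rad on and, if the hatch is not pressed low enough, butts against it there
- wing_center (a point): centre of the black knob's wing, on the knob's axis, 150 mm from the hinge line and 25 mm above the hatch's middle plane. The wing is 46 mm long, 12 mm thick and 26 mm tall, with rounded edges and a white mark on the end over the tongue; a round skirt of 42 mm diameter below it tops out 15 mm below this point, a 26 mm hub 3 mm below it. Its z axis is the knob's axis, y runs along the wing (the white mark at -y), x across it
- seal (a joint): squeeze of the black rubber seal strip under the hatch's front edge (170 mm from the hinge line), in m: 0 relaxed, about 4.2 N per mm. About 3.4 mm (14 N) lets the tongue pass under the frame edge, and a latched hatch keeps it there; 6 mm (25 N) damages it. Pressing down at the knob with a steady 19 to 23 N is right
- tongue: steel cam tongue fixed under the knob, hidden below the hatch: 10 x 29 x 5 mm, reaching 24 mm sideways from the knob's axis; origin on the knob's axis in the hatch's middle plane. The frame's front edge begins 13 mm in front of the knob's axis. It should not be forced sideways or upwards against the frame with more than 25 N
- solvent_bottle_a_mid (a point): small brown glass bottle with black cap, 38 mm wide, 78 mm tall; loose, to be left alone. Point: its centre, half-way up
- gel_pot_mid (a point): small white jar with red lid, 48 mm wide, 52 mm tall; loose, to be left alone. Point: its centre, half-way up
- solvent_bottle_b_mid (a point): smaller brown glass bottle with black cap, 33 mm wide, 68 mm tall; loose, to be left alone. Point: its centre, half-way up
- cotton_pot_mid (a point): white open pot, 68 mm wide, 55 mm tall; loose, to be left alone. Point: its centre, half-way up

How it is judged:
By the outcome, as a careful person would: the job done as asked, in the order asked, and still so for the second after the job is handed in, with the robot touching nothing.
It also fails if it takes over 51 s, if anything falls off the work surface, if the arm or the gripper's body presses on something with over 40 N, if the wrist force passes 120 N, or if a joint passes its speed limit or range.

ROBOT

A 6-joint arm with a two-finger parallel gripper is mounted at the origin on the work surface; the furniture and walls round the work are solid. World frame = base frame: x ahead of the robot, y to its left, z up, the work surface at z = 0. Lengths are in m, angles in rad, forces in N, time in s.
With the tool pointing down it reaches from about 0.35 to 0.775 m from the base axis. Payload 5.5 kg.
Tool frame: the origin (TCP) lies on the mounting face of the last link; the fingertips stand 173 mm ahead of it and the grasp point (between the pads) lies 155 mm ahead of it; z points along the fingers, y is the direction in which the jaws open and shut (so a half turn about z gives the same grasp; the last joint's range is limited). The gripper opens to 85 mm and grips with 20 to 120 N. Pads are 22 mm wide; open, the fingers measure 114 mm over their backs; the gripper's body (76 mm by 85 mm) begins 54 mm behind the grasp point. The pads swing forward as they close: fully open they stand 13 mm farther back than shut.
Start: joints at [-1.25, 0.313, 0.046, 1.304, 0, 1.431], TCP at [0.256, -0.515, 0.405] pointing down, gripper open.
Joint ranges: [-2.76, 2.76], [-0.86, 1.69], [-1.03, 1.26], [-2.2, 2.34], [-1.47, 1.5], [-3.14, 3.14]. Speed limits (rad/s): [2.57, 2.57, 3.14, 3.14, 3.14, 3.14].

INTERFACE

Orientations are given as a unit quaternion [w, x, y, z].
In Python, from workcell import * gives the robot as it stands. The module is installed in compiled form; this text tells all that it offers.
- The arm moves only by the shell command python3 -m crank 'ROWS' [FORCE]. ROWS is JSON, a list of rows, each a list of 7 numbers: the shift along the tool's x, y, z in mm, then the turn, a rotation vector about the tool's x, y, z in degrees, then the opening, from 0 (shut) to 1 (fully open). A call has exactly 8 rows; each row shifts and turns the commanded pose from where the row before left it, along the tool's axes as they then stand; what a row does not reach is not made up. A row lasts 1/8 s, in which the tool goes at most 62.5 mm and 10.7 degrees, less where a joint would pass 70% of its speed; a pose out of reach is approached as far as the arm can. A call with a gripper value outside its range is refused whole. The fingers move at their own pace and stop on an object; FORCE is the grip in N (left out, the last holds). Time passes only in rows, so rows that do not move let the fingers close, or fill a call up. It gives the time, the measured TCP pose, the force and the opening at its end, in the units of the state.
- get_state(): the state, without advancing time (a new reading comes with each control period).
- read_camera(name): name is "side" or "top"; returns the picture (480x640x3 uint8, blue, green, red); there is no depth.
- calibration(name): a dict with "fx", "fy", "cx", "cy" (pixels), "extrinsics" (4x4, takes a point from world to camera coordinates). Camera axes: x right, y down, z forward; pixel columns grow to the right and rows downward; lengths in m; the calibration is good to about 2 mm. A picture is of the moment at which its call begins. calibration takes no time and is no camera call.
- hand_in(): hands the job in, once; it reports no verdict.
The state is a dict: "clock": time; "joint_pos": joint angles; "qvel": joint speeds; "tau": joint torques, N m; "tcp_pos": TCP position; "orientation": TCP orientation; "wrist_force": force on the tool from outside, world axes, zero at the start; "ft_torque": the same for the moment, N m; "finger_gap": finger opening in m.
Only numpy, scipy, OpenCV 4.12 (cv2) and the standard library are available. Lean on these libraries where they do the work, as an engineer would, in place of code of your own. Each camera call takes 0.05 s, during which the arm holds its last target.

## Working session

There is one attempt and no reset: what is moved stays moved. The work goes in short steps, Python scripts to look and compute and a shell command to move; the robot and the scene stay as the last step left them, time stands still between calls to the robot, and variables do not carry over. Pictures are saved under pics/ and viewed, and the job is handed in when it is done.

```bash
mkdir -p pics; python3 - <<'E'
from workcell import *
import cv2, numpy as np
s=get_state()
for k,v in s.items(): print(k,v)
for n in("side","top"):
    cv2.imwrite(f"pics/{n}0.png",read_camera(n)); c=calibration(n); print(n,c["fx"],c["fy"],c["cx"],c["cy"]); print(np.round(c["extrinsics"],4))
E
```

```text
clock 0.0
joint_pos [-1.24961265e+00  3.14047867e-01  4.49719950e-02  1.30358524e+00
  2.69866966e-05  1.43119728e+00]
qvel [ 0.00051774  0.00041677 -0.00018856  0.00086904  0.00035041  0.0003523 ]
tau [-5.33595448e-04 -4.80618703e+01  2.98535621e+01  1.91152131e-02
 -1.89889493e-04 -1.72241153e-05]
tcp_pos [ 0.25560857 -0.5148531   0.4037787 ]
orientation [-9.29773405e-04  9.73576678e-01  2.28358453e-01 -7.10998552e-05]
wrist_force [-0.27967745  0.1015454   0.11236538]
ft_torque [ 0.01403231 -0.01208294  0.05563526]
finger_gap 0.08551688692243838
side 496.2335853315419 496.2335853315419 313.49141835918454 233.9863262293672
[[-0.9937 -0.1103  0.0203  0.537 ]
 [-0.0706  0.4748 -0.8772  0.1425]
 [ 0.0871 -0.8731 -0.4796  0.8567]
 [ 0.      0.      0.      1.    ]]
top 604.2904304445284 604.2904304445284 315.13229312340854 234.57432078359352
[[ 0.0038 -0.9997  0.0227 -0.0347]
 [-0.9989 -0.0049 -0.0461  0.5435]
 [ 0.0462 -0.0225 -0.9987  1.2031]
 [ 0.      0.      0.      1.    ]]
```

View pics/side0.png

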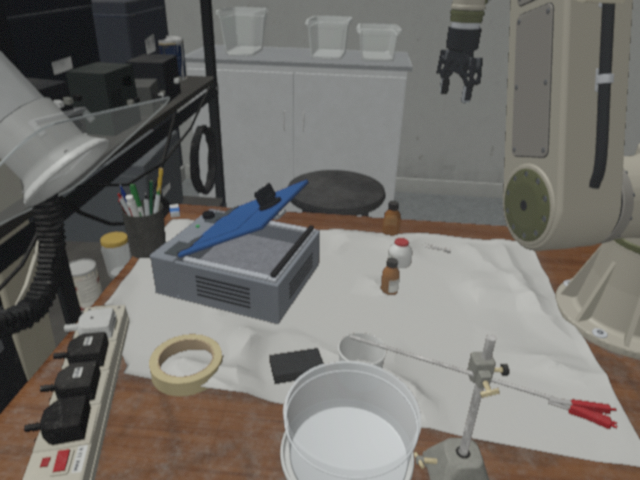

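View pics/top0.png

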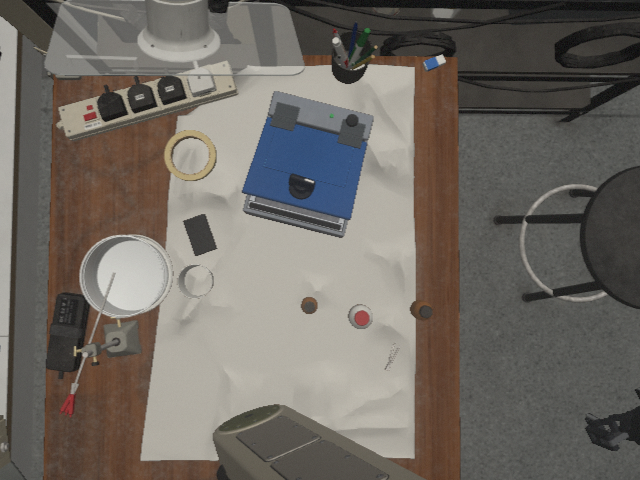

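The side view shows the hatch open at about 35–40° with its knob near (265,195). The top view shows the housing around (308,165) with the knob at (302,186). The bottles and the pot are at (309,305), (360,316), (421,310) and (197,281), all nearer the robot. I'll zoom in on both views.

```bash
python3 - <<'E'
import cv2
a=cv2.imread("pics/top0.png")[80:250,220:400]; cv2.imwrite("pics/top0z.png",cv2.resize(a,None,fx=3.5,fy=3.5,interpolation=cv2.INTER_CUBIC)[:600])
a=cv2.imread("pics/side0.png")[170:320,145:335]; cv2.imwrite("pics/side0z.png",cv2.resize(a,None,fx=4,fy=4,interpolation=cv2.INTER_CUBIC))
E
```

```text
(no output)
```

View pics/top0z.png

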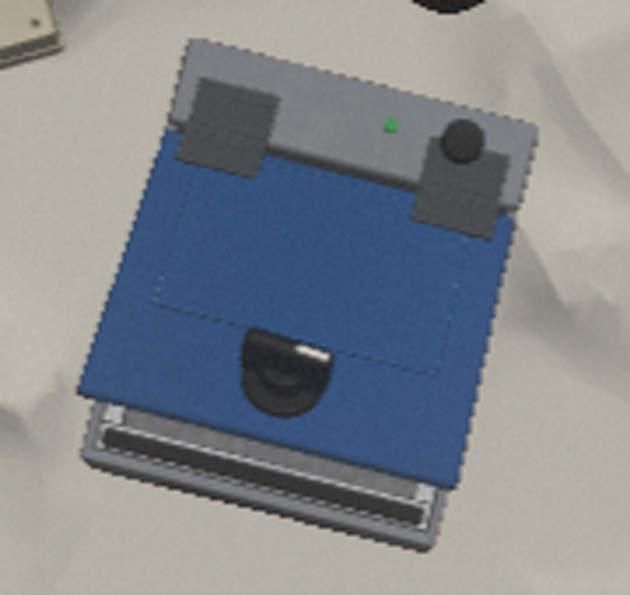

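View pics/side0z.png

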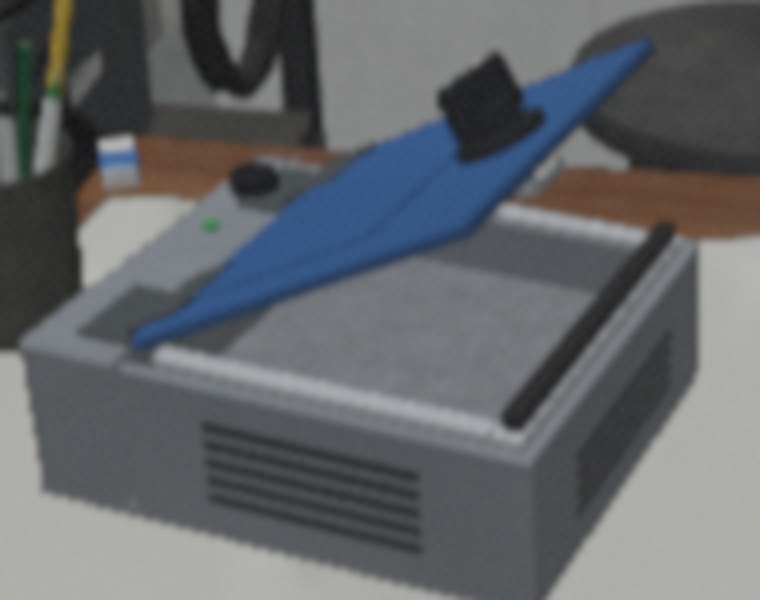

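```bash
cat > h.py <<'E'
import numpy as np, cv2
from workcell import calibration
def ray(n,p):
    c=calibration(n);E=np.array(c["extrinsics"]);R=E[:3,:3];t=E[:3,3]
    d=R.T@np.array([(p[0]-c["cx"])/c["fx"],(p[1]-c["cy"])/c["fy"],1]);return -R.T@t,d/np.linalg.norm(d)
def plane(n,p,z):
    o,d=ray(n,p);return o+d*(z-o[2])/d[2]
def tri(pt,ps):
    o1,d1=ray("top",pt);o2,d2=ray("side",ps)
    A=np.stack([d1,-d2],1);s=np.linalg.lstsq(A,o2-o1,rcond=None)[0]
    a=o1+s[0]*d1;b=o2+s[1]*d2;return (a+b)/2,np.linalg.norm(a-b)
def proj(n,P):
    c=calibration(n);E=np.array(c["extrinsics"]);q=E[:3,:3]@P+E[:3,3];return np.array([c["fx"]*q[0]/q[2]+c["cx"],c["fy"]*q[1]/q[2]+c["cy"]])
tz=lambda u,v:(220+(u+.5)/3.5-.5,80+(v+.5)/3.5-.5)
sz=lambda u,v:(145+(u+.5)/4-.5,170+(v+.5)/4-.5)
E
python3 - <<'E'
from h import *
np.set_printoptions(precision=4,suppress=True)
T={k:plane("top",tz(*p),.085) for k,p in dict(RL=(191,40),RR=(537,128),FR=(434,545),FL=(83,452)).items()}
S={k:plane("side",sz(*p),.085) for k,p in dict(RL=(22,342),FL=(527,462),FR=(697,242)).items()}
print(T);print(S)
for a,b in(("RL","RR"),("FL","FR"),("RL","FL"),("RR","FR")): 
    d=T[a]-T[b];print(a,b,np.linalg.norm(d),np.degrees(np.arctan2(d[1],d[0])))
print("c",sum(T.values())/4)
d=S["RL"]-S["FL"];print(np.linalg.norm(d),np.degrees(np.arctan2(d[1],d[0])), (S["RL"]+S["FR"])/2)
d=S["FL"]-S["FR"];print(np.linalg.norm(d),np.degrees(np.arctan2(d[1],d[0])))
for a,b in(((78,393),(472,237)),((457,488),(650,44))): print("hatch",tri(tz(*a),sz(*b)))
for p in [(309,305),(360,316),(421,310),(197,281)]: print(plane("top",p,.06))
E
```

```text
{'RL': array([0.8144, 0.0485, 0.085 ]), 'RR': array([ 0.7677, -0.1408,  0.085 ]), 'FR': array([ 0.5391, -0.0848,  0.085 ]), 'FL': array([0.5885, 0.1052, 0.085 ])}
{'RL': array([0.8146, 0.0535, 0.085 ]), 'FL': array([0.5877, 0.1115, 0.085 ]), 'FR': array([ 0.5406, -0.0779,  0.085 ])}
RL RR 0.19503255952274215 76.12676844352967
FL FR 0.19634560206244267 75.43092680377411
RL FL 0.23297921822595669 -14.091288125914227
RR FR 0.23536239663789774 -13.77296213123241
c [ 0.6774 -0.018   0.085 ]
0.23413490858250044 -14.334539825746807 [ 0.6776 -0.0122  0.085 ]
0.19511146923222633 76.03210766012259
hatch (array([0.6096, 0.0992, 0.1757]), np.float64(0.0006892977482811272))
hatch (array([ 0.5645, -0.0896,  0.1785]), np.float64(0.0022870513755796937))
[ 0.4058 -0.02    0.06  ]
[ 0.3849 -0.1183  0.06  ]
[ 0.3967 -0.2363  0.06  ]
[0.4512 0.1951 0.06  ]
```

```bash
python3 -m crank '[[20,-10,-10,0,0,0,0],[42,-22,-10,0,0,0,0],[42,-22,-5,0,0,5,0],[42,-25,0,0,0,0,0],[42,-25,0,0,0,0,0],[42,-25,0,0,0,0,0],[42,-25,0,0,0,0,0],[42,-25,0,0,0,0,0]]' 60; python3 -c "
from workcell import *;print(get_state()['joint_pos'])"
```

```text
clock: 1.1
tcp_pos: [0.4754, -0.2248, 0.4303]
orientation: [0.0, 0.983, 0.186, 0.0]
wrist_force: [0.8, -0.3, -0.1]
finger_gap: 0.0002
[-5.94478286e-01  2.11037731e-01 -2.70503946e-02  1.33224800e+00
  2.37329715e-04  2.17284056e+00]
```

```bash
python3 -m crank '[[43,-30,0,0,0,0,0],[43,-30,0,0,0,0,0],[43,-30,0,0,0,0,0],[42,-30,0,0,0,0,0],[0,0,0,0,0,-10.5,0],[0,0,0,0,0,-10.5,0],[0,0,0,0,0,-10.5,0],[0,0,0,0,0,-10.5,0]]'; python3 -m crank '[[0,0,0,0,0,-10.5,0],[0,0,0,0,0,-10.5,0],[0,0,0,0,0,-10.5,0],[0,0,0,0,0,-10.5,0],[0,0,0,0,0,-10.5,0],[0,0,0,0,0,-10.5,0],[0,0,0,0,0,-10.5,0],[0,0,0,0,0,-10.5,0]]';  python3 -c "
from workcell import *;print(get_state()['joint_pos'])"
```

```text
clock: 2.1
tcp_pos: [0.5897, -0.0519, 0.4302]
orientation: [-0.0, 0.849, 0.528, 0.0]
wrist_force: [0.7, 0.3, -0.1]
finger_gap: -0.0001
clock: 3.1
tcp_pos: [0.5897, -0.0521, 0.4302]
orientation: [-0.0, 0.277, 0.961, 0.0]
wrist_force: [-0.0, -0.4, 0.4]
finger_gap: 0.0002
[-2.23665352e-01  3.42237828e-01  1.48959212e-01  1.37765455e+00
  2.69468722e-04  3.38440699e-01]
```

```bash
python3 -m crank '[[0,0,0,0,0,-10.5,0],[0,0,0,0,0,-10.5,0],[0,0,0,0,0,-10.5,0],[0,0,0,0,0,-10.5,0],[0,0,0,0,0,-10.5,0],[0,0,0,0,0,-10.5,0],[0,0,0,0,0,-10.5,0],[0,0,0,0,0,-10.5,0]]';python3 -m crank '[[0,0,0,0,0,-10.5,0],[0,0,0,0,0,-10.5,0],[0,0,0,0,0,-3.1,0],[0,0,15,0,0,0,0],[0,0,15,0,0,0,0],[0,0,15,0,0,0,0],[0,0,10,0,0,0,0],[0,0,5,0,0,0,0]]';  python3 -c "
from workcell import *;import cv2
print(get_state()['joint_pos'])
for n in('side','top'): cv2.imwrite(f'pics/{n}1.png',read_camera(n))"
```

```text
clock: 4.1
tcp_pos: [0.5897, -0.0521, 0.4302]
orientation: [0.0, -0.437, 0.9, 0.0]
wrist_force: [-0.1, 0.5, -0.1]
finger_gap: -0.0002
clock: 5.1
tcp_pos: [0.59, -0.0533, 0.3686]
orientation: [-0.0, -0.612, 0.791, 0.0]
wrist_force: [0.2, -0.3, 0.3]
finger_gap: 0.0002
[-2.25567825e-01  3.59467996e-01  2.30974775e-02  1.23577202e+00
 -6.84880375e-05 -1.54301743e+00]
```

View pics/side1.png

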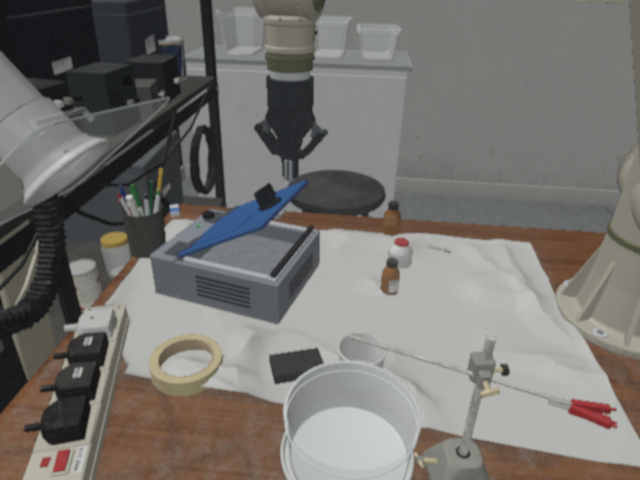

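View pics/top1.png

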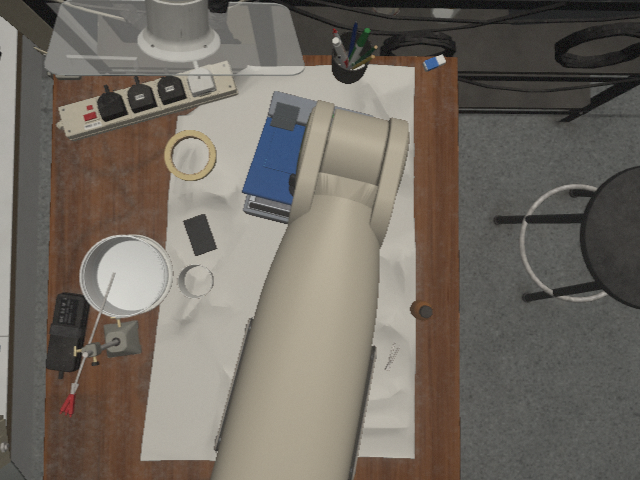

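The fingertips, at side pixel (289,178), are above the hatch beside the knob, with the hatch's far front corner at (307,183). I'll push down.

```bash
python3 -m crank '[[0,0,6,0,0,0,0],[0,0,10,0,0,0,0],[0,0,10,0,0,0,0],[0,0,10,0,0,0,0],[0,0,10,0,0,0,0],[0,0,10,0,0,0,0],[0,0,9,0,0,0,0],[0,0,5,0,0,0,0]]'
```

```text
clock: 6.2
tcp_pos: [0.59, -0.0533, 0.2989]
orientation: [-0.0, -0.612, 0.791, 0.0]
wrist_force: [-0.1, 0.2, 0.7]
finger_gap: 0.0002
```

```bash
python3 -m crank '[[0,0,3,0,0,0,0],[0,0,3,0,0,0,0],[0,0,3,0,0,0,0],[0,0,2,0,0,0,0],[0,0,2,0,0,0,0],[0,0,1,0,0,0,0],[0,0,1,0,0,0,0],[0,0,0,0,0,0,0]]'; python3 -c "
from workcell import *;import cv2
im=read_camera('side');cv2.imwrite('pics/side2.png',cv2.resize(im[120:320,145:345],None,fx=3,fy=3,interpolation=cv2.INTER_CUBIC))"
```

```text
clock: 7.2
tcp_pos: [0.5901, -0.0533, 0.2846]
orientation: [-0.0, -0.612, 0.791, -0.0]
wrist_force: [0.9, -0.2, 0.2]
finger_gap: -0.0003
```

View pics/side2.png

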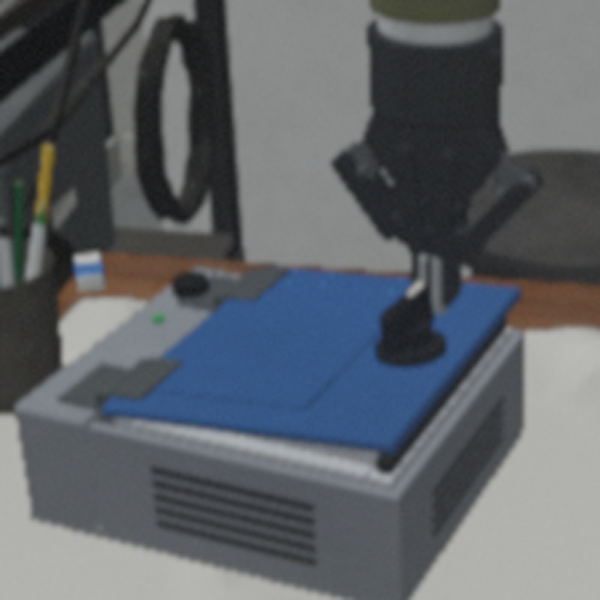

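The hatch is nearly down, with a small gap above the seal. The knob is at about (411,335) in the crop.

```bash
python3 -m crank '[[0,0,1,0,0,0,0],[0,0,1,0,0,0,0],[0,0,1,0,0,0,0],[0,0,1,0,0,0,0],[0,0,0.5,0,0,0,0],[0,0,0.5,0,0,0,0],[0,0,0,0,0,0,0],[0,0,0,0,0,0,0]]'
```

```text
clock: 8.25
tcp_pos: [0.5902, -0.0533, 0.2797]
orientation: [-0.0, -0.612, 0.791, -0.0]
wrist_force: [-0.2, -0.0, -0.5]
finger_gap: -0.0001
```

```bash
python3 -m crank '[[0,0,1,0,0,0,0],[0,0,1,0,0,0,0],[0,0,1,0,0,0,0],[0,0,1,0,0,0,0],[0,0,0,0,0,0,0],[0,0,0,0,0,0,0],[0,0,0,0,0,0,0],[0,0,0,0,0,0,0]]'
```

```text
clock: 9.25
tcp_pos: [0.5901, -0.0533, 0.276]
orientation: [0.0, -0.612, 0.791, -0.0]
wrist_force: [-2.6, 0.0, 5.4]
finger_gap: -0.0002
```

```bash
python3 -m crank '[[0,0,-20,0,0,0,0],[0,0,-45,0,0,0,0.5],[0,0,-15,0,0,0,0.5],[45,0,0,0,0,0,0.5],[50,0,0,0,0,0,0.5],[50,0,0,0,0,0,0.5],[45,0,0,0,0,0,0.5],[10,0,0,0,0,0,0.5]]'; python3 -c "
from workcell import *;import cv2
im=read_camera('side');cv2.imwrite('pics/side3.png',cv2.resize(im[170:320,145:335],None,fx=4,fy=4,interpolation=cv2.INTER_CUBIC))
im=read_camera('top');cv2.imwrite('pics/top3.png',cv2.resize(im[80:250,220:400],None,fx=3.5,fy=3.5,interpolation=cv2.INTER_CUBIC))"
```

```text
clock: 10.25
tcp_pos: [0.5393, -0.2495, 0.3546]
orientation: [-0.0, -0.611, 0.792, 0.0]
wrist_force: [0.3, -0.4, -0.2]
finger_gap: 0.0432
```

View pics/side3.png

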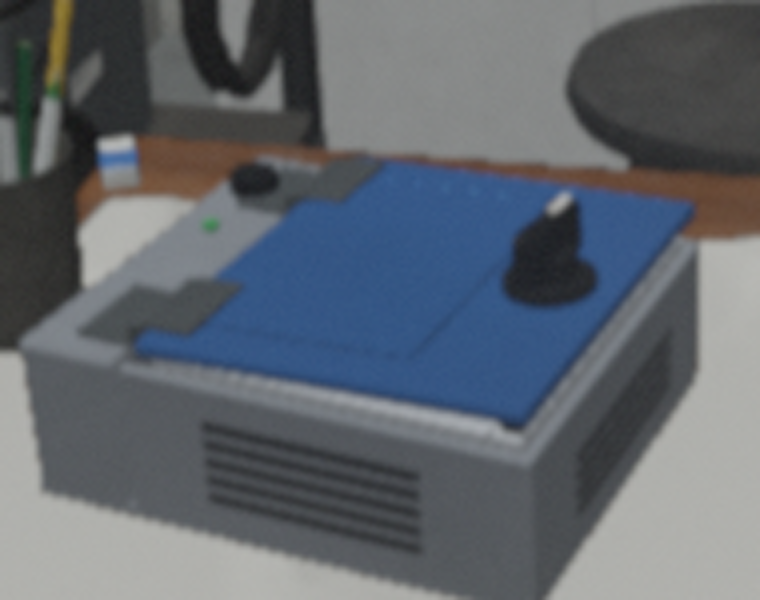

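View pics/top3.png

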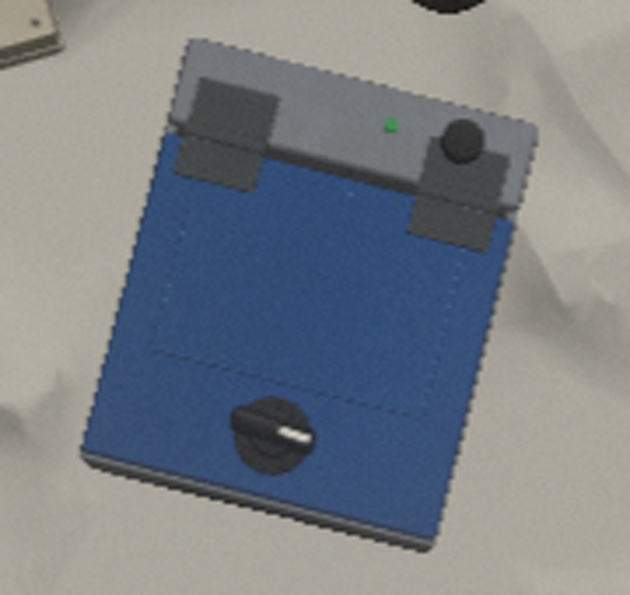

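```bash
python3 - <<'E'
from h import *
np.set_printoptions(precision=4,suppress=True)
a=plane("top",tz(232,415),.137);b=plane("top",tz(314,438),.137)
print("wing",(a+b)/2,np.linalg.norm(a-b),np.degrees(np.arctan2(*(a-b)[1::-1])))
print("skirt",plane("top",tz(271,436),.11), "side",plane("side",sz(550,277),.11))
print("tri wing top", tri(tz(273,427),sz(548,218)))
print("hatch front", [tri(tz(*a),sz(*b)) for a,b in(((81,455),(525,420)),((433,540),(692,205)))])
psi=np.radians(-14.1);u=np.array([np.cos(psi),np.sin(psi)]);c=np.array([.6775,-.016]);h=c+.065*u
print("model", h-.15*u)
E
```

```text
wing [0.5977 0.0023 0.137 ] 0.044030756732684126 74.61959747639844
skirt [0.5953 0.0035 0.11  ] side [0.5955 0.0093 0.11  ]
tri wing top (array([0.5975, 0.0023, 0.1347]), np.float64(0.0003193464913229465))
hatch front [(array([0.5875, 0.1051, 0.1001]), np.float64(0.0038649537000686003)), (array([ 0.5425, -0.083 ,  0.1016]), np.float64(0.0029241215412396746))]
model [0.5951 0.0047]
```

The hatch lies on its seal. In the top crop the wing runs from (232,415) to (314,440) with the white mark at the right end, so the knob is at about 0. The wing centre is at about (0.5965, 0.0025), so I'll move there.

```bash
python3 -m crank '[[-30,1,0,0,0,0,0.5],[-50,2,0,0,0,0,0.5],[-50,2,0,0,0,0,0.5],[-50,2,0,0,0,0,0.5],[-48,1.6,0,0,0,0,0.5],[-25,0,0,0,0,0,0.5],[-5.3,0,0,0,0,0,0.5],[0,0,0,0,0,0,0.5]]'
```

```text
clock: 11.35
tcp_pos: [0.5962, 0.0061, 0.3555]
orientation: [-0.0, -0.613, 0.79, 0.0]
wrist_force: [0.5, -0.9, 0.7]
finger_gap: 0.0427
```

```bash
python3 -m crank '[[3.2,-1,0,0,0,0,0.5],[0,0,10,0,0,0,0.5],[0,0,12,0,0,0,0.5],[0,0,12,0,0,0,0.5],[0,0,10,0,0,0,0.5],[0,0,6,0,0,0,0.5],[0,0,5,0,0,0,0.5],[0,0,0,0,0,0,0.5]]'; python3 -c "
from workcell import *;import cv2
im=read_camera('side');cv2.imwrite('pics/side4.png',cv2.resize(im[120:270,220:370],None,fx=4,fy=4,interpolation=cv2.INTER_CUBIC))"
```

```text
clock: 12.35
tcp_pos: [0.5965, 0.002, 0.3004]
orientation: [-0.0, -0.612, 0.791, 0.0]
wrist_force: [-0.3, -0.7, 0.2]
finger_gap: 0.0423
```

View pics/side4.png

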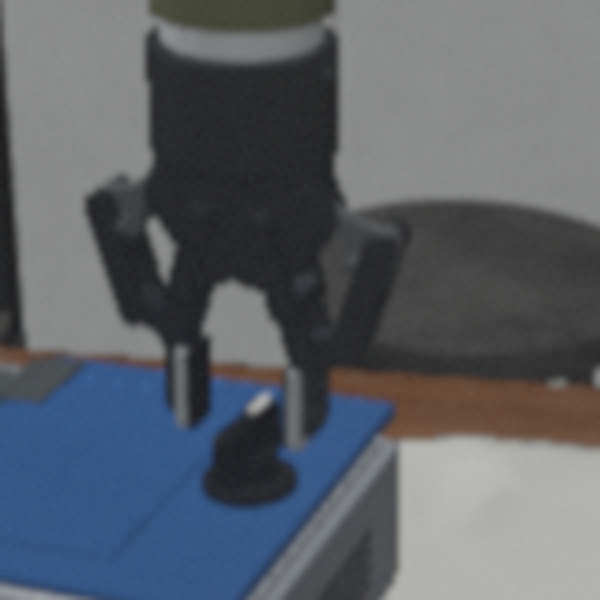

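The fingertips, at crop (190,425) and (298,445), straddle the wing centred at about (246,425). I'll close here.

```bash
python3 -m crank '[[0,0,1,0,0,0,0.4],[0,0,1,0,0,0,0.3],[0,0,0,0,0,0,0.2],[0,0,0,0,0,0,0],[0,0,0,0,0,0,0],[0,0,0,0,0,0,0],[0,0,0,0,0,0,0],[0,0,0,0,0,0,0]]' 50
```

```text
clock: 13.4
tcp_pos: [0.5963, 0.0019, 0.2987]
orientation: [-0.0, -0.612, 0.791, 0.0]
wrist_force: [-3.4, -0.5, 3.9]
finger_gap: 0.0104
```

```bash
python3 -m crank '[[0,0,0,0,0,0,0.3],[0,0,0,0,0,0,0.3],[0,0,2,0,0,0,0.3],[0,0,2,0,0,0,0],[0,0,0,0,0,0,0],[0,0,0,0,0,0,0],[0,0,0,0,0,0,0],[0,0,0,0,0,0,0]]' 60
```

```text
clock: 14.4
tcp_pos: [0.5962, 0.002, 0.2946]
orientation: [-0.0, -0.612, 0.791, 0.0]
wrist_force: [-3.6, 1.1, 2.7]
finger_gap: 0.0104
```

Now I'll press down gradually.

```bash
python3 -m crank '[[0,0,0.5,0,0,0,0],[0,0,0.5,0,0,0,0],[0,0,0.5,0,0,0,0],[0,0,0.5,0,0,0,0],[0,0,0,0,0,0,0],[0,0,0,0,0,0,0],[0,0,0,0,0,0,0],[0,0,0,0,0,0,0]]'
```

```text
clock: 15.4
tcp_pos: [0.5961, 0.0021, 0.2938]
orientation: [-0.0, -0.612, 0.791, 0.0]
wrist_force: [-7.2, 1.5, 10.2]
finger_gap: 0.0103
```

```bash
python3 -m crank '[[0,0.5,0.5,0,0,0,0],[0,0.5,0.5,0,0,0,0],[0,0,0.5,0,0,0,0],[0,0,0.5,0,0,0,0],[0,0,0,0,0,0,0],[0,0,0,0,0,0,0],[0,0,0,0,0,0,0],[0,0,0,0,0,0,0]]'
```

```text
clock: 16.4
tcp_pos: [0.5956, 0.0022, 0.293]
orientation: [0.001, -0.612, 0.791, -0.001]
wrist_force: [-6.6, 1.7, 14.7]
finger_gap: 0.0101
```

```bash
python3 -m crank '[[0,0.5,0.5,0,0,0,0],[0,0.5,0.5,0,0,0,0],[0,0,0.5,0,0,0,0],[0,0,0.5,0,0,0,0],[0,0,0.3,0,0,0,0],[0,0,0,0,0,0,0],[0,0,0,0,0,0,0],[0,0,0,0,0,0,0]]'
```

```text
clock: 17.4
tcp_pos: [0.595, 0.0024, 0.292]
orientation: [0.001, -0.612, 0.791, -0.002]
wrist_force: [-7.5, 0.6, 19.9]
finger_gap: 0.0106
```

```bash
python3 -m crank '[[0,0.6,0.6,0,0,0,0],[0,0,0,0,0,0,0],[0,0,0,0,0,3,0],[0,0,0,0,0,4,0],[0,0,0,0,0,5,0],[0,0,0,0,0,0,0],[0,0,0,0,0,0,0],[0,0,0,0,0,0,0]]'; python3 -c "
from workcell import *
print(get_state()['ft_torque'],get_state()['wrist_force'])"
```

```text
clock: 18.4
tcp_pos: [0.5946, 0.0025, 0.2917]
orientation: [0.002, -0.526, 0.85, -0.002]
wrist_force: [-7.4, 1.1, 21.2]
finger_gap: 0.0102
[ 0.18591448  1.7583284  -0.04218188] [-7.37763073  1.08448974 21.21073053]
```

```bash
python3 -m crank '[[0,0,0,0,0,5,0],[0,0,0,0,0,5,0],[0,0,0,0,0,5,0],[0,0,0,0,0,5,0],[0,0,0,0,0,0,0],[0,0,0,0,0,0,0],[0,0,0,0,0,0,0],[0,0,0,0,0,0,0]]'; python3 -c "
from workcell import *
print(get_state()['ft_torque'],get_state()['wrist_force'])"
```

```text
clock: 19.4
tcp_pos: [0.5944, 0.0025, 0.2917]
orientation: [0.002, -0.371, 0.929, -0.001]
wrist_force: [-9.9, 1.2, 23.1]
finger_gap: 0.0102
[ 0.15890377  1.95623273 -0.07467134] [-9.85445989  1.23880306 23.07635437]
```

```bash
python3 -m crank '[[0.6,0.6,-0.4,0,0,0,0],[0,0,0,0,0,5,0],[0,0,0,0,0,6,0],[0,0,0,0,0,6,0],[0,0,0,0,0,5,0],[0,0,0,0,0,0,0],[0,0,0,0,0,0,0],[0,0,0,0,0,0,0]]'; python3 -c "
from workcell import *
print(get_state()['ft_torque'],get_state()['wrist_force'])"
```

```text
clock: 20.4
tcp_pos: [0.594, 0.0027, 0.2918]
orientation: [0.003, -0.187, 0.982, -0.001]
wrist_force: [-5.8, 2.2, 19.6]
finger_gap: 0.0106
[ 0.2173094   1.53635713 -0.06577583] [-5.79299908  2.23080876 19.63483792]
```

```bash
python3 -m crank '[[0,0,0.3,0,0,0,0],[0,0,0,0,0,5,0],[0,0,0,0,0,6,0],[0,0,0,0,0,6,0],[0,0,0,0,0,5,0],[0,0,0,0,0,0,0],[0,0,0,0,0,0,0],[0,0,0,0,0,0,0]]'; python3 -c "
from workcell import *
print(get_state()['ft_torque'],get_state()['wrist_force'],get_state()['joint_pos'])"
```

```text
clock: 21.4
tcp_pos: [0.5937, 0.0029, 0.2915]
orientation: [0.002, 0.004, 1.0, -0.0]
wrist_force: [-6.3, 4.0, 21.0]
finger_gap: 0.0105
[ 0.55465687  1.87068853 -0.08752467] [-6.25653986  3.97901911 20.95441382] [-1.30339584e-01  4.01454872e-01 -1.09269513e-01  1.05527616e+00
  5.73234858e-04 -1.22108742e-01]
```

```bash
python3 -m crank '[[0,0,0,0,0,3,0],[0,0,0,0,0,3,0],[0,0,0,0,0,3,0],[0,0,0,0,0,2,0],[0,0,0,0,0,1.5,0],[0,0,0,0,0,0,0],[0,0,0,0,0,0,0],[0,0,0,0,0,0,0]]'; python3 -c "
from workcell import *
print(get_state()['ft_torque'],get_state()['wrist_force'])"
```

```text
clock: 22.4
tcp_pos: [0.5937, 0.0031, 0.2915]
orientation: [0.002, 0.113, 0.994, 0.0]
wrist_force: [-7.5, 3.9, 21.1]
finger_gap: 0.0102
[ 0.64839323  1.88628073 -0.03265877] [-7.47926385  3.92456967 21.05814074]
```

```bash
python3 -m crank '[[0,0,0,0,0,1,0],[0,0,0,0,0,1,0],[0,0,0,0,0,0,0],[0,0,0,0,0,0,0],[0,0,0,0,0,0,0],[0,0,0,0,0,0,0],[0,0,0,0,0,0,0],[0,0,0,0,0,0,0]]'; python3 -c "
from workcell import *
print(get_state()['ft_torque'],get_state()['wrist_force'],get_state()['orientation'])"
```

```text
clock: 23.4
tcp_pos: [0.5937, 0.0031, 0.2915]
orientation: [0.002, 0.13, 0.992, 0.0]
wrist_force: [-7.0, 3.4, 20.5]
finger_gap: 0.0107
[0.66403959 1.93231012 0.36152019] [-6.99060368  3.40105614 20.53745828] [2.38497458e-03 1.29661913e-01 9.91555323e-01 3.76339820e-04]
```

The moment about z jumped to 0.36 N·m, so the knob is at its end stop. I'll ease the twist and pressure, then release.

```bash
python3 -m crank '[[0,0,0,0,0,-0.7,0],[0,0,-0.7,0,0,0,0],[0,0,-0.7,0,0,0,0],[0,0,-0.7,0,0,0,0],[0,0,-0.7,0,0,0,0],[0,0,0,0,0,0,0],[0,0,0,0,0,0,0],[0,0,0,0,0,0,0]]'; python3 -c "
from workcell import *
print(get_state()['ft_torque'],get_state()['wrist_force'],get_state()['orientation'])"
```

```text
clock: 24.4
tcp_pos: [0.594, 0.003, 0.2927]
orientation: [0.002, 0.124, 0.992, 0.0]
wrist_force: [-2.3, 3.2, 10.7]
finger_gap: 0.0101
[0.61935014 1.15247608 0.20862001] [-2.29068998  3.21096921 10.70682544] [1.89102710e-03 1.23920677e-01 9.92290222e-01 4.53615089e-04]
```

```bash
python3 -m crank '[[0,0,-0.7,0,0,0,0],[0,0,-0.7,0,0,0,0],[0,0,0,0,0,0,0.2],[0,0,0,0,0,0,0.5],[0,0,0,0,0,0,0.5],[0,0,0,0,0,0,0.5],[0,0,-5,0,0,0,0.5],[0,0,-10,0,0,0,0.5]]'; python3 -m crank '[[0,0,-20,0,0,0,0.5],[0,0,-40,0,0,0,0.5],[0,0,-10,0,0,0,0.5],[0,45,0,0,0,0,0.5],[0,50,0,0,0,0,0.5],[0,50,0,0,0,0,0.5],[0,45,0,0,0,0,0.5],[0,10,0,0,0,0,0.5]]'
```

```text
clock: 25.4
tcp_pos: [0.5931, 0.0026, 0.3072]
orientation: [-0.0, 0.124, 0.992, -0.0]
wrist_force: [0.5, -0.4, -0.5]
finger_gap: 0.0428
clock: 26.4
tcp_pos: [0.6426, 0.1992, 0.3763]
orientation: [-0.0, 0.123, 0.992, 0.0]
wrist_force: [0.1, -1.0, 0.3]
finger_gap: 0.0427
```

```bash
python3 -c "
from workcell import *;import cv2
im=read_camera('side');cv2.imwrite('pics/side5.png',im)
cv2.imwrite('pics/side5z.png',cv2.resize(im[170:320,145:335],None,fx=4,fy=4,interpolation=cv2.INTER_CUBIC))
im=read_camera('top');cv2.imwrite('pics/top5.png',im);cv2.imwrite('pics/top5z.png',cv2.resize(im[80:250,220:400],None,fx=3.5,fy=3.5,interpolation=cv2.INTER_CUBIC))"
```

```text
(no output)
```

View pics/side5z.png

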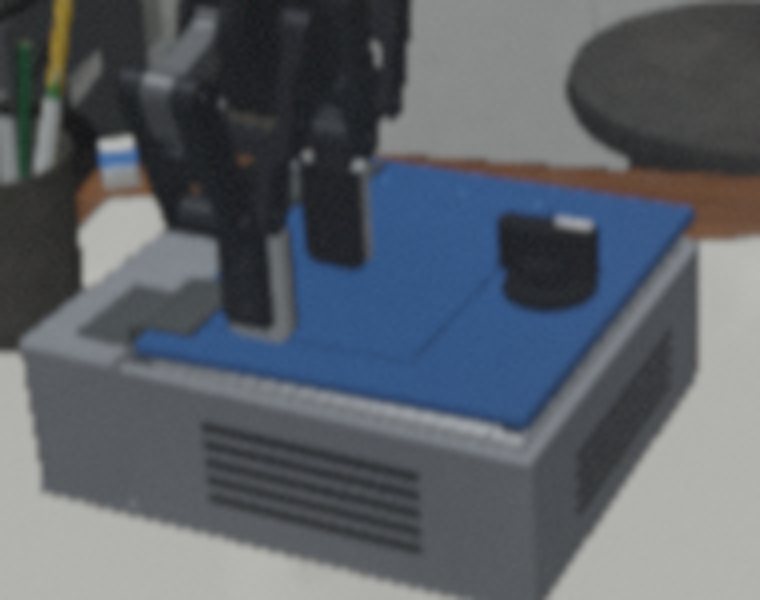

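View pics/top5z.png

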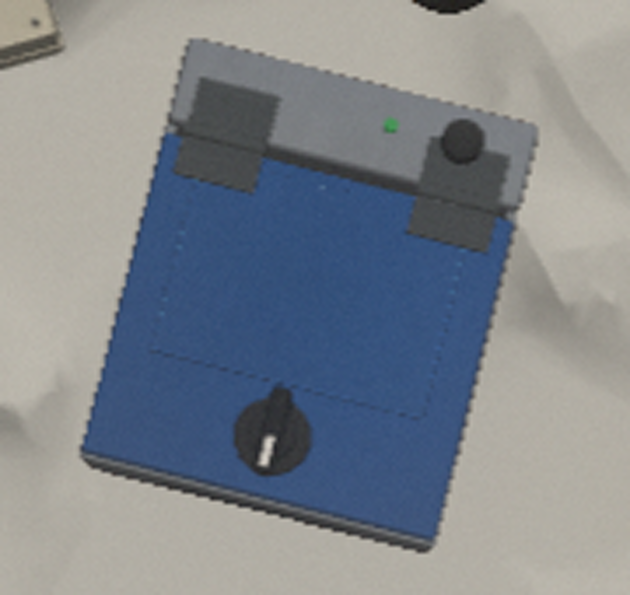

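View pics/top5.png

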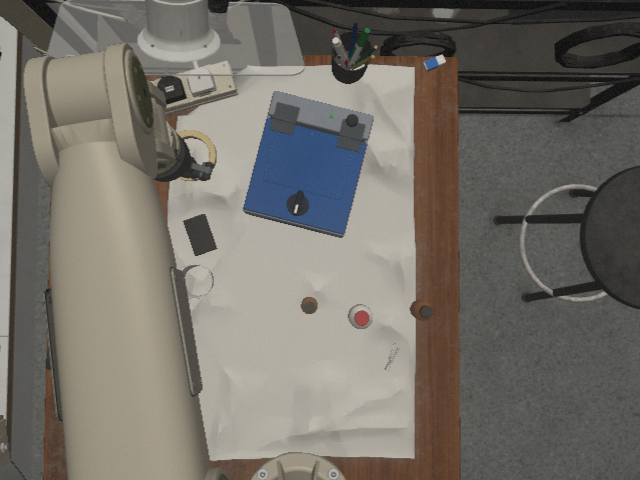

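The wing now points front to back. In the top crop it runs from (284,388) to the white mark at (264,465), which is parallel to the hatch edges. The hatch's near corner in the side crop is at about (522,428), against 420 when it only touched the seal, so it's being held squeezed. The bottles and pots are where they were, and the gripper is clear.

```bash
python3 -c "
from workcell import *
print(hand_in(), get_state()['clock'])"
```

```text
the job is handed in; nothing more can be done
the job is handed in; nothing more can be done
```

The hatch is shut, and the knob is turned clockwise to its end stop. I handed the job in at about 26.5 s of the 51 s limit; it gave no verdict.

- **Closing:** I pushed the hatch down onto its seal with closed fingers beside the knob, to about 5 N.
- **Pressing:** I then gripped the wing and pressed at 19.6–21.2 N. One reading reached 23.1 N, just over the 19–23 N band, so I eased off straight away.
- **Turning:** I turned the knob about 90°. The turning moment stayed under 0.1 N·m until it jumped to 0.36 N·m at the end stop. I backed the twist off before letting go.

**Last checks:**
- **Knob:** the wing lies front to back, within about half a degree of the hatch's edges in the picture.
- **Latch:** after release, the hatch's front corner sat about 2 pixels lower in the side view (roughly 3–4 mm) than when it only touched the seal. The latch appears to be holding. I did not measure the seal squeeze directly.
- **Surroundings:** the bottles and pots look unmoved, and the gripper is clear and touching nothing.

**Side force and camera mismatch:** a sideways force of 6–10 N remained while I pressed, from holding the wing rigidly as the hatch tilted. The two cameras also disagreed by about 6 mm on the housing's y position. I used the top view for that, and the grip centred well.

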